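Show the blue glaze tile to the inspection camera

ROBOT

A 6-joint arm with a two-finger parallel gripper is mounted at the origin on the work surface. World frame = base frame: x ahead of the robot, y to its left, z up, the work surface at z = 0. Lengths are in m, angles in rad, forces in N, time in s.
With the tool pointing down it reaches from about 0.3 to 0.775 m from the base axis. Payload 14.6 kg.
Tool frame: the origin (TCP) lies on the centre line of the jaws, within the pads' length; the fingertips stand ctrl.tcp_to_tips ahead of it and the grasp point (between the pads) lies 2 mm behind it (ctrl.tcp_to_tips is the distance from the TCP to the fingertips, in m); z points along the fingers, y is the line along which they close (so a half turn about z gives the same grasp; the last joint's range is limited). The gripper opens to 94 mm and grips with 3 to 60 N. Pads are 16 mm wide; open, the fingers measure 119 mm over their backs; the gripper's body (75 mm by 177 mm) begins 78 mm behind the grasp point.
Start: joints at [1.272, 0.3, 1.521, -0, 1.321, -0.067], TCP at [0.126, 0.535, 0.222] pointing down, gripper open.
Joint ranges: [-3.03, 3.03], [-0.79, 2.21], [0.23, 2.52], [-1.04, 4.18], [0, 3.07], [-2.55, 2.55]. Speed limits (rad/s): [2.22, 2.22, 2.57, 3.14, 3.14, 3.14].

INTERFACE

Orientations are given as [roll, pitch, yaw] about the fixed x, y, z axes, in that order (R = Rz(yaw) Ry(pitch) Rx(roll)).
In Python, from station import telemetry, viewer, hand_in, ctrl gives the robot as it stands.
- The arm moves only by the tool step_arm, never from a script. Its argument "plan" is a list of rows, each an object of numbers: "dx", "dy", "dz": the shift along the tool's x, y, z scaled (see below); "rx", "ry", "rz": the turn, a rotation vector about the tool's x, y, z scaled (see below); "claw": the closure, from 0 (fully open) to 1 (shut). In form: [{"dx": .., "dy": .., "dz": .., "rx": .., "ry": .., "rz": .., "claw": ..}, ...]. A call has 1 to 10 rows; each row shifts and turns the commanded pose from where the row before left it, along the tool's axes as they then stand; what a row does not reach is not made up. The controller multiplies each number of a shift by 0.1 m and each number of a turn by 90 degrees. A row lasts 1/10 s, in which the tool goes at most 50 mm and 8.59 degrees, less where a joint would pass 70% of its speed; a pose out of reach is approached as far as the arm can. A call with a number of a shift or a turn outside -1 to 1 is refused whole. A call with a gripper value outside its range is refused whole. The fingers move at their own pace and stop on an object; "grip_force" is the grip in N (left out, the last holds). Time passes only in rows, so rows that do not move let the fingers close. It gives the time, the measured TCP pose, the force, the opening and the grip force at its end, in the units of the state.
- telemetry.get_obs(): the state, without advancing time (a new reading comes with each control period).
- viewer.camera(name): name is "scene" or "top" or "wrist"; returns a dict with "img" (400x640x3 uint8, red, green, blue), "z_map" (400x640 float32, m along the optical axis (not along the pixel's ray), 0 where there is no reading), "fx", "fy", "cx", "cy" (pixels), "R" (3x3) and "t" (3): a world point X has camera coordinates R X + t; the wrist camera has in their place "tool_from_camera" (4x4, takes a point from camera to tool coordinates, whose origin is the TCP and whose axes are the flange's). Camera axes: x right, y down, z forward; pixel columns grow to the right and rows downward; lengths in m; the calibration is good to about 2 mm. A picture is of the moment at which its call begins: read the wrist's pose just before it.
- hand_in(): hands the job in; it is judged then, once.
Trained networks look in a picture, given as the dict that the camera call returned (one of the last four; its "shot" number tells which), for a name from the list of things; names that differ only in an ending like _2 or _b are one class to them, and where a whole thing is asked for, a point or a joint stands for the part that bears it (a point fixed in the world has none). Each returns a list of dicts, best first, with "score" (0 to 1); they miss things now and then, are a little off and sometimes report something else, mostly with a low value. They report only what shows in the picture. A call takes as long as a camera call.
- viewer.recognise(target, picture): "rect" ([left, top, right, bottom] in pixels, round what is visible of it).
The state is a dict: "time_s": time; "qpos": joint angles; "joint_vel": joint speeds; "tau": joint torques, N m; "ee_pos": TCP position; "eef_rot": TCP orientation; "force": force on the tool from outside, world axes, zero at the start; "moment": the same for the moment, N m; "grip_width": finger opening in m; "grip_force": force on a finger pad.
Only numpy, scipy, OpenCV 4.12 (cv2) and the standard library are available. Lean on these libraries where they do the work, as an engineer would, in place of code of your own. Each camera call takes 0.05 s, during which the arm holds its last target. There are 200 camera calls.

TASK

Open the wooden sample case by its red bar handle, lifting the lid right over until it rests on its stop. Take out the tile with the blue glaze and hold it up, upright, in front of the inspection camera: glazed front squarely facing the lens, the tile's middle level with and straight ahead of the lens and 13 cm from it. Finish while still holding it there, steady and touching nothing else, with the lid left open; do not touch the camera, and leave the other tiles and everything else on the table where they are.

Things in the scene. Friction and masses are not known exactly. Their poses are not given: they have to be found in the camera images.
- case: plywood sample case fixed to the table, 160 (x) by 270 (y) by 95 mm high, walls and floor 6 mm. Origin: centre of its underside, on the table. The lid's hinge runs along its +x rim, the handle sticks out beyond its -x side. Three tiles stand inside in a row along y, about 80 mm apart, near the middle of its depth, glazed fronts to -x.
- lid (a joint): angle of the wooden lid (160 by 270 by 8 mm, 0.3 kg, free swinging): 0 shut, grows as it opens; its stop is at 1.83 rad (105 degrees), where it stays by its own weight. Let go before it is past upright (1.57), it falls shut.
- lid_handle (a point): middle of the lid's handle: a round red bar 12 mm thick, 128 mm long, along the case's y, held 40 mm in front of the lid's front edge (34 mm free gap) by two 8 mm rods 60 mm either side of the middle. Level with the lid, 100 mm above the table when shut, 200 mm from the hinge. Pinch it from above: it turns between the fingers, which can stay vertical throughout.
- lid_hinge (a point): middle of the lid's hinge axis (lower edge of the lid at the case's +x rim, 95 mm above the table). Its frame turns with the lid: y along the hinge; with the lid shut its axes are the case's. The handle's bar lies at -200 mm along x and 4 mm along z in this frame.
- blue_tile_center (a point): the tile to show. Blue glaze test tile: upright clay slab 45 wide, 75 high, 10 mm thick, with a foot at the bottom of its back (30 mm deep, 8 high, full width); bare buff clay with deep blue glazed front and top edge, 0.1 kg, standing loose in the case, in any of three places. Point: middle of the slab, half-way up. x axis: from the glazed front out through the back; y along its width; z up.
- green_tile_center (a point): bystander. Green glaze test tile: upright clay slab 45 wide, 75 high, 10 mm thick, with a foot at the bottom of its back (30 mm deep, 8 high, full width); bare buff clay with pale green glazed front and top edge, 0.1 kg, standing loose in the case, in any of three places. Point: middle of the slab, half-way up. x axis: from the glazed front out through the back; y along its width; z up.
- amber_tile_center (a point): bystander. Amber glaze test tile: upright clay slab 45 wide, 75 high, 10 mm thick, with a foot at the bottom of its back (30 mm deep, 8 high, full width); bare buff clay with amber-orange glazed front and top edge, 0.1 kg, standing loose in the case, in any of three places. Point: middle of the slab, half-way up. x axis: from the glazed front out through the back; y along its width; z up.
- lens (a point): centre of the front glass of the inspection camera (grey head 65 by 60 by 50 mm with a black round lens 42 mm across inside a white ring light), 170 to 235 mm above the table. Axes: it looks level along its -x (out of the lens), y sideways, z up. The spot for the tile's middle is 130 mm from this point along -x.
- camera_stand: stand of the camera, fixed to the table: dark base 110 by 100 by 12 mm, steel post 18 mm thick and 288 mm high, 80 mm behind the lens front, which carries the head. Origin: centre of the base's underside; same x, y, z directions as the lens.
- water_bottle: bystander: clear bottle with white cap, 62 mm across, 200 mm high. Origin under its centre.
- clay_cone: bystander: brown clay cone, 60 mm across, 156 mm high. Origin under its centre.
- spray_bottle: bystander: pink spray bottle, 76 mm across, 156 mm high. Origin under its centre.
- tumbler: bystander: blue ceramic tumbler, 70 mm across, 85 mm high. Origin under its centre.
- wooden_rib: bystander: flat wooden shaping rib, about 130 by 45 by 8 mm, lying on the table. Origin under its middle.

How it is judged:
By the outcome, as a careful person would: the job done as asked, in the order asked, and still so for the second after the job is handed in, while the arm keeps its last pose, push and grip.
It also fails if it takes over 54 s, if anything falls off the work surface, if the arm or the gripper's body presses on something with over 40 N, if the wrist force passes 120 N, or if a joint passes its speed limit or range.

## Working session

There is one attempt and no reset: what is moved stays moved. The work goes in short steps, Python scripts to look and compute and a tool call to move; the robot and the scene stay as the last step left them, time stands still between calls to the robot, and variables do not carry over. Pictures are saved under pics/ and viewed, at most 10 in all, crops included, and the job is handed in when it is done.

Besides the shell and the picture viewer there is one more tool, called after "Call:" by a JSON object that holds its "name" and its "arguments". step_arm: Moves the arm, as the interface text tells. Shifts and turns lie within -1 to 1; 1 stands for 0.1 m of shift or 90 degrees of turn. Its arguments: {"type":"object","properties":{"plan":{"type":"array"},"grip_force":{"type":"number"}},"required":["plan"]}

```bash
mkdir -p pics; ls
cat > h.py <<'E'
import numpy as np, cv2
from station import telemetry, viewer, hand_in, ctrl
from scipy.spatial.transform import Rotation as Ro
def cloud(p, T=None):
    z=p["z_map"]; v,u=np.indices(z.shape)
    c=np.stack([(u-p["cx"])/p["fx"]*z,(v-p["cy"])/p["fy"]*z,z],-1)
    if T is not None:
        M=T@p["tool_from_camera"]; return c@M[:3,:3].T+M[:3,3]
    return (c-p["t"])@p["R"]
def toolT():
    o=telemetry.get_obs(); T=np.eye(4); T[:3,:3]=Ro.from_euler('xyz',o["eef_rot"]).as_matrix(); T[:3,3]=o["ee_pos"]; return T
def save(n,img): cv2.imwrite(f"pics/{n}.png",img[...,::-1])
E
python3 - <<'E'
from h import *
print(telemetry.get_obs(), ctrl.tcp_to_tips)
ims=[]
for n in ["scene","top"]:
    p=viewer.camera(n); ims.append(p["img"]); W=cloud(p)
    np.savez(f"{n}.npz",W=W,img=p["img"])
    for t in ["case","lid_handle","lens","camera_stand","water_bottle","clay_cone","spray_bottle","tumbler","wooden_rib"]:
        for d in viewer.recognise(t,p)[:1]:
            l,tp,r,b=[int(x) for x in d["rect"]]; c=W[(tp+b)//2,(l+r)//2]
            print(n,t,round(d["score"],2),[l,tp,r,b],c.round(3))
im=np.vstack(ims); save("a",cv2.resize(im,(480,600))); save("top",ims[1]); save("scene",ims[0])
E
```

```text
pics
{'time_s': 0.0, 'qpos': array([ 1.27239026e+00,  3.00420159e-01,  1.52159131e+00,  1.50353630e-05,
        1.32073229e+00, -6.65871269e-02]), 'joint_vel': array([-1.60248645e-04, -7.53426534e-05,  3.90346166e-04, -3.89007638e-04,
        1.12638811e-03, -9.88291069e-04]), 'tau': array([ 8.45207651e-04, -5.31811273e+01, -3.52728724e+01,  7.08086975e-02,
        2.44824355e-02, -6.69562291e-05]), 'ee_pos': array([0.12627855, 0.53504452, 0.22190994]), 'eef_rot': array([-3.14044506e+00, -9.11238815e-05,  2.90976993e+00]), 'force': array([0.10259879, 0.17391205, 0.06281851]), 'moment': array([ 0.02761376, -0.01325029, -0.02360572]), 'grip_force': 0.0, 'grip_width': 0.09406251249612253} 0.017
scene case 0.79 [327, 210, 410, 306] [0.575 0.161 0.101]
scene lid_handle 0.79 [324, 212, 412, 293] [0.56  0.147 0.104]
scene lens 0.83 [241, 151, 270, 181] [ 0.645 -0.289  0.239]
scene camera_stand 0.73 [240, 149, 277, 214] [ 0.569 -0.397  0.005]
scene water_bottle 0.86 [455, 228, 481, 270] [0.344 0.374 0.135]
scene clay_cone 0.83 [277, 239, 295, 271] [ 0.744 -0.044  0.078]
scene spray_bottle 0.68 [222, 129, 243, 168] [ 0.583 -0.514  0.111]
scene tumbler 0.54 [269, 126, 285, 156] [ 0.427 -0.437  0.091]
top case 0.94 [222, 162, 294, 243] [0.541 0.13  0.107]
top lid_handle 0.94 [225, 159, 293, 243] [0.545 0.127 0.1  ]
top lens 0.82 [376, 154, 406, 190] [ 0.628 -0.312  0.24 ]
top camera_stand 0.93 [363, 156, 407, 199] [ 0.612 -0.293  0.237]
top water_bottle 0.78 [173, 257, 204, 275] [0.321 0.358 0.137]
top clay_cone 0.7 [304, 143, 319, 163] [ 0.728 -0.054  0.052]
top spray_bottle 0.64 [424, 187, 456, 206] [ 0.564 -0.504  0.119]
top tumbler 0.83 [413, 236, 435, 253] [ 0.396 -0.475  0.009]
top wooden_rib 0.74 [373, 230, 389, 267] [ 0.38  -0.315  0.013]
```

Run:
```python
import cv2
a=cv2.imread('pics/top.png')[120:300,150:470]; b=cv2.imread('pics/scene.png')[110:320,200:500]
a=cv2.resize(a,(533,300));b=cv2.resize(b,(429,300))
import numpy as np
c=np.vstack([a,cv2.copyMakeBorder(b,0,0,0,533-429,0)]);cv2.imwrite('pics/b.png',c)
from h import *
d=np.load('top.npz');W=d['W'];im=d['img'].astype(int)
for nm in ['top','scene']:
    d=np.load(nm+'.npz');W=d['W'];im=d['img'].astype(int)
    red=(im[...,0]>110)&(im[...,1]<70)&(im[...,2]<70)&(W[...,2]>.07)&(W[...,2]<.13)
    P=W[red]; print(nm,len(P)); 
    if len(P)>3:
        print(P.mean(0).round(3),P.min(0).round(3),P.max(0).round(3), cv2.minAreaRect(P[:,:2].astype(np.float32)*1000))
    m=(abs(W[...,2]-.103)<.008)&(W[...,0]>.35)&(W[...,1]>-.1)&(W[...,1]<.35)&~red
    P=W[m];print(len(P), cv2.minAreaRect(P[:,:2].astype(np.float32)*1000),P[:,2].mean())
    m=(W[...,2]>.15)&(W[...,2]<.4)&(W[...,1]<-.15)&(W[...,1]>-.45)&(W[...,0]>.4)
    P=W[m];print('cam',len(P),P.min(0).round(3),P.max(0).round(3), cv2.minAreaRect(P[:,:2].astype(np.float32)*1000))
```

```text
top 703
[0.694 0.479 0.103] [ 0.405 -0.524  0.07 ] [0.82  0.736 0.13 ] ((553.01318359375, 126.1710205078125), (1278.1015625, 314.52471923828125), 78.0824203491211)
3637 ((631.0712280273438, 161.6456298828125), (364.3412170410156, 459.3247985839844), 70.6175765991211) 0.10334347349996
cam 597 [ 0.576 -0.353  0.196] [ 0.68  -0.272  0.292] ((628.286865234375, -302.9068908691406), (75.76753997802734, 91.6839828491211), 65.53597259521484)
scene 803
[0.64  0.573 0.101] [ 0.517 -0.532  0.07 ] [0.738 0.686 0.13 ] ((594.67041015625, 75.6602783203125), (1218.38818359375, 134.923583984375), 80.91357421875)
4045 ((919.3938598632812, 96.55130004882812), (338.92401123046875, 1049.6744384765625), 87.427001953125) 0.1041309103222373
cam 1885 [ 0.579 -0.449  0.15 ] [ 1.437 -0.15   0.4  ] ((1008.0443115234375, -300.40423583984375), (857.4395141601562, 299.2469482421875), 0.07713667303323746)
```

View pics/b.png

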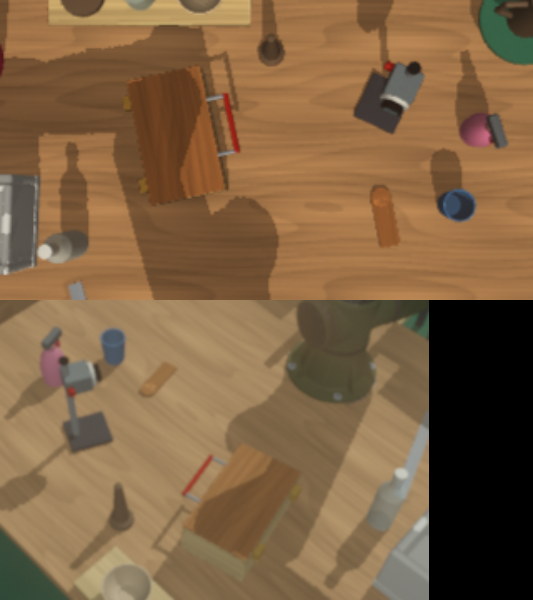

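The top view shows the lid hinged on the left (+y) with the red bar to the right (crop 232,122), and the camera head at (405,85). The scene view shows its lens pointing roughly +y and towards the robot.

Run:
```python
from h import *
R={'top':((215,152,300,250),(358,148,412,205)),'scene':((318,202,418,312),(234,142,283,220))}
out=[]
for nm in ['top','scene']:
    d=np.load(nm+'.npz');W=d['W'];im=d['img'].astype(int)
    l,t,r,b=R[nm][0]; w=W[t:b,l:r]; i=im[t:b,l:r]
    red=(i[...,0]>100)&(i[...,1]<.5*i[...,0])&(i[...,2]<.5*i[...,0])&(w[...,2]>.085)&(w[...,2]<.12)
    P=w[red]; print(nm,len(P),P.mean(0).round(4),cv2.minAreaRect(P[:,:2].astype(np.float32)*1000))
    c,s,ang=cv2.fitLine(P[:,:2].astype(np.float32),cv2.DIST_HUBER,0,.01,.01).ravel()[[0,1,0]];print('bar dir',np.degrees(np.arctan2(s,c)))
    m=(abs(w[...,2]-.103)<.006)&~red&(i[...,0]-i[...,2]>25)
    m=cv2.morphologyEx(m.astype(np.uint8),cv2.MORPH_OPEN,np.ones((7,7)))>0
    P=w[m];print('lid',len(P), cv2.minAreaRect(P[:,:2].astype(np.float32)*1000),P[:,2].mean())
    l,t,r,b=R[nm][1]; w=W[t:b,l:r]; i=im[t:b,l:r]
    m=(w[...,2]>.15)&(w[...,2]<.3)
    P=w[m];print('head',len(P),P.min(0).round(3),P.max(0).round(3),cv2.minAreaRect(P[:,:2].astype(np.float32)*1000))
    dark=(w[...,2]>.004)&(w[...,2]<.02)&(i.sum(-1)<270); dark=cv2.morphologyEx(dark.astype(np.uint8),cv2.MORPH_OPEN,np.ones((3,3)))>0
    P=w[dark];print('base',len(P),cv2.minAreaRect(P[:,:2].astype(np.float32)*1000))
    out.append(cv2.resize(im[t:b,l:r].astype(np.uint8),(395,430),interpolation=cv2.INTER_CUBIC))
save('c',np.hstack(out))
```

```text
top 106 [0.5719 0.0244 0.1033] ((572.2921752929688, 24.863618850708008), (126.4417724609375, 10.732739448547363), 12.551675796508789)
bar dir 12.557413
lid 1769 ((551.5845947265625, 150.018798828125), (272.5142517089844, 152.33572387695312), 0.8449380397796631) 0.10318669111999974
head 597 [ 0.576 -0.353  0.196] [ 0.68  -0.272  0.292] ((628.286865234375, -302.9068908691406), (75.76753997802734, 91.6839828491211), 65.53597259521484)
base 444 ((628.2100830078125, -310.18994140625), (99.40719604492188, 109.31580352783203), 65.46018981933594)
scene 64 [0.5741 0.0263 0.1042] ((573.7216186523438, 25.756223678588867), (121.60244750976562, 7.773231029510498), 12.944032669067383)
bar dir 12.772626
lid 1487 ((552.5612182617188, 149.7851104736328), (260.9271240234375, 140.4071044921875), 3.542067527770996) 0.10386851471745899
head 611 [ 0.579 -0.357  0.15 ] [ 0.684 -0.272  0.294] ((627.3271484375, -304.3135681152344), (77.88678741455078, 91.458251953125), 67.3548583984375)
base 516 ((562.3159790039062, -373.0941467285156), (311.7673034667969, 122.93661499023438), 43.59635543823242)
```

View pics/c.png

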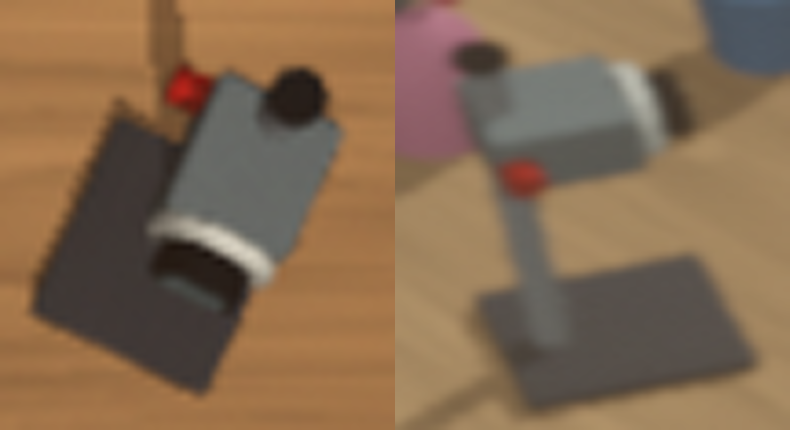

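Call:
{"name": "step_arm", "arguments": {"plan": [{"dz": -0.3,"claw": 0.3},{"dz": -0.3,"dx": -0.2,"dy": -0.14,"claw": 0.3},{"dx": -0.4,"dy": -0.285,"claw": 0.3},{"dx": -0.4,"dy": -0.285,"claw": 0.3},{"dx": -0.4,"dy": -0.285,"claw": 0.3},{"dx": -0.4,"dy": -0.285,"claw": 0.3},{"dx": -0.4,"dy": -0.285,"claw": 0.3},{"dx": -0.4,"dy": -0.285,"claw": 0.3},{"dx": -0.4,"dy": -0.285,"claw": 0.3},{"dx": -0.4,"dy": -0.285,"claw": 0.3}]}}

```text
$.plan[0]: bad value
```

Call:
{"name": "step_arm", "arguments": {"plan": [{"dx": -0.4,"dy": -0.285,"claw": 0.68},{"dx": -0.4,"dy": -0.285,"claw": 0.68},{"dx": -0.4,"dy": -0.285,"claw": 0.68},{"dx": -0.4,"dy": -0.285,"claw": 0.68},{"dx": -0.4,"dy": -0.285,"claw": 0.68},{"dx": -0.4,"dy": -0.285,"rz": -0.072,"claw": 0.68},{"rz": -0.072,"claw": 0.68},{"rz": -0.072,"claw": 0.68},{"rz": -0.072,"claw": 0.68},{"claw": 0.68}]}}

```text
$.plan[0]: bad value
```

```bash
cat >> h.py <<'E'
def go(goal,yaw=None):
    T=toolT(); d=T[:3,:3].T@(np.array(goal)-T[:3,3]); print('tool shift/0.1:',(d/.1).round(3),'tcp',T[:3,3].round(4),'yaw',np.degrees(Ro.from_matrix(T[:3,:3]).as_euler('xyz')).round(2))
E
python3 - <<'E'
from h import *
T=toolT(); p=viewer.camera("wrist"); W=cloud(p,T); print(p["tool_from_camera"].round(3)); i=p["img"].astype(int)
for t in ["lid_handle","case"]: print(t,[(d["score"],d["rect"]) for d in viewer.recognise(t,p)[:2]])
red=(i[...,0]>90)&(i[...,1]<.5*i[...,0])&(i[...,2]<.5*i[...,0])&(W[...,2]>.085)&(W[...,2]<.12)
P=W[red]; print(len(P))
if len(P)>5:
    print(P.mean(0),cv2.minAreaRect(P[:,:2].astype(np.float32)*1000))
save('w1',p["img"]); go([.573,.025,.2])
E
```

```text
[[ 0.001 -0.971 -0.237  0.068]
 [ 1.     0.001 -0.     0.   ]
 [ 0.    -0.237  0.971 -0.162]
 [ 0.     0.     0.     1.   ]]
lid_handle []
case []
0
tool shift/0.1: [-5.519 -3.941  0.225] tcp [0.1263 0.5353 0.2225] yaw [180.     0.   166.72]
```

View pics/w1.png

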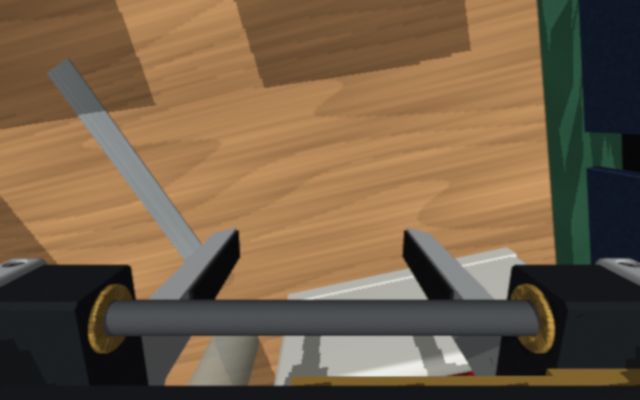

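The move was refused, since every field must be present. The wrist picture shows the jaws at about (240,240) and (405,240), with the table beyond.

Call:
{"name": "step_arm", "arguments": {"plan": [{"dx": 0,"dy": 0,"dz": -0.3,"rx": 0,"ry": 0,"rz": 0,"claw": 0.3},{"dx": -0.2,"dy": -0.14,"dz": -0.3,"rx": 0,"ry": 0,"rz": 0,"claw": 0.3},{"dx": -0.4,"dy": -0.285,"dz": 0,"rx": 0,"ry": 0,"rz": 0,"claw": 0.3},{"dx": -0.4,"dy": -0.285,"dz": 0,"rx": 0,"ry": 0,"rz": 0,"claw": 0.3},{"dx": -0.4,"dy": -0.285,"dz": 0,"rx": 0,"ry": 0,"rz": 0,"claw": 0.3},{"dx": -0.4,"dy": -0.285,"dz": 0,"rx": 0,"ry": 0,"rz": 0,"claw": 0.3},{"dx": -0.4,"dy": -0.285,"dz": 0,"rx": 0,"ry": 0,"rz": 0,"claw": 0.3},{"dx": -0.4,"dy": -0.285,"dz": 0,"rx": 0,"ry": 0,"rz": 0,"claw": 0.3},{"dx": -0.4,"dy": -0.285,"dz": 0,"rx": 0,"ry": 0,"rz": 0,"claw": 0.3},{"dx": -0.4,"dy": -0.285,"dz": 0,"rx": 0,"ry": 0,"rz": 0,"claw": 0.3}]}}

```text
time_s: 2.15
ee_pos: [0.4026, 0.2199, 0.2828]
eef_rot: [3.141, 0.001, 2.91]
force: [1.0, 1.1, 0.4]
grip_width: 0.0661
grip_force: 0.0
```

Call:
{"name": "step_arm", "arguments": {"plan": [{"dx": -0.4,"dy": -0.285,"dz": 0,"rx": 0,"ry": 0,"rz": 0,"claw": 0.68},{"dx": -0.4,"dy": -0.285,"dz": 0,"rx": 0,"ry": 0,"rz": 0,"claw": 0.68},{"dx": -0.4,"dy": -0.285,"dz": 0,"rx": 0,"ry": 0,"rz": 0,"claw": 0.68},{"dx": -0.4,"dy": -0.285,"dz": 0,"rx": 0,"ry": 0,"rz": 0,"claw": 0.68},{"dx": -0.4,"dy": -0.285,"dz": 0,"rx": 0,"ry": 0,"rz": -0.07,"claw": 0.68},{"dx": 0,"dy": 0,"dz": 0.2,"rx": 0,"ry": 0,"rz": -0.07,"claw": 0.68},{"dx": 0,"dy": 0,"dz": 0.2,"rx": 0,"ry": 0,"rz": -0.07,"claw": 0.68},{"dx": 0,"dy": 0,"dz": 0.2,"rx": 0,"ry": 0,"rz": -0.077,"claw": 0.68},{"dx": 0,"dy": 0,"dz": 0,"rx": 0,"ry": 0,"rz": 0,"claw": 0.68}]}}

```text
time_s: 3.05
ee_pos: [0.5627, 0.0369, 0.22]
eef_rot: [3.141, -0.004, -2.921]
force: [-0.1, 0.3, -0.0]
grip_width: 0.0302
grip_force: 0.0
```

```bash
cat > look.py <<'E'
from h import *
T=toolT(); p=viewer.camera("wrist"); W=cloud(p,T); i=p["img"].astype(int)
red=(i[...,0]>90)&(i[...,1]<.5*i[...,0])&(i[...,2]<.5*i[...,0])&(W[...,2]>.085)&(W[...,2]<.12)
P=W[red]; print(len(P))
if len(P)>5: print(P.mean(0),cv2.minAreaRect(P[:,:2].astype(np.float32)*1000))
save('w2',p["img"]); go([.573,.025,.1])
E
python3 look.py
```

```text
1797
[0.56882426 0.024157   0.10375565] ((572.4955444335938, 24.722148895263672), (127.2331771850586, 11.027687072753906), 12.387262344360352)
tool shift/0.1: [-0.072 -0.138  1.219] tcp [0.5632 0.037  0.2219] yaw [ 1.7998e+02 -1.1000e-01 -1.6760e+02]
```

View pics/w2.png

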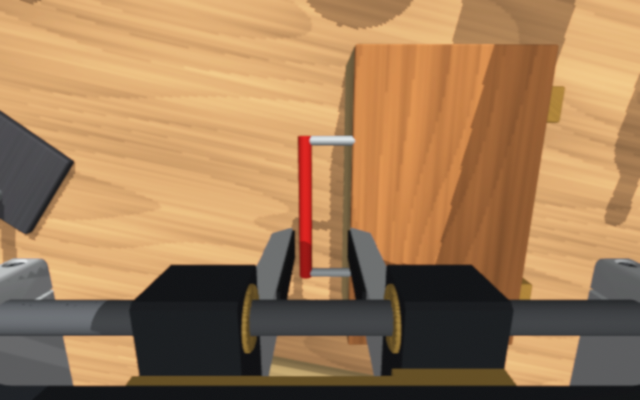

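The bar is at pixels (305,135)–(305,275), fully visible, and its centre is (0.5725, 0.025, 0.10). That agrees with the top view.

Call:
{"name": "step_arm", "arguments": {"plan": [{"dx": -0.07,"dy": -0.135,"dz": 0.24,"rx": 0,"ry": 0,"rz": 0,"claw": 0.68},{"dx": 0,"dy": 0,"dz": 0.35,"rx": 0,"ry": 0,"rz": 0,"claw": 0.68},{"dx": 0,"dy": 0,"dz": 0.35,"rx": 0,"ry": 0,"rz": 0,"claw": 0.68},{"dx": 0,"dy": 0,"dz": 0.2,"rx": 0,"ry": 0,"rz": 0,"claw": 0.68},{"dx": 0,"dy": 0,"dz": 0.1,"rx": 0,"ry": 0,"rz": 0,"claw": 0.68},{"dx": 0,"dy": 0,"dz": 0,"rx": 0,"ry": 0,"rz": 0,"claw": 0.68},{"dx": 0,"dy": 0,"dz": 0,"rx": 0,"ry": 0,"rz": 0,"claw": 1},{"dx": 0,"dy": 0,"dz": 0,"rx": 0,"ry": 0,"rz": 0,"claw": 1},{"dx": 0,"dy": 0,"dz": 0,"rx": 0,"ry": 0,"rz": 0,"claw": 1},{"dx": 0,"dy": 0,"dz": 0,"rx": 0,"ry": 0,"rz": 0,"claw": 1}], "grip_force": 15}}

```text
time_s: 4.1
ee_pos: [0.574, 0.0251, 0.0997]
eef_rot: [-3.141, 0.002, -2.923]
force: [-0.0, -2.8, 6.3]
grip_width: 0.0111
grip_force: 15.0
```

```bash
python3 -c "
import numpy as np
f=np.radians(np.linspace(1.15,106.5,21));R=2.0
print(np.c_[-np.diff(R*np.cos(f)),-np.diff(R*np.sin(f))].round(3).tolist())
from h import *
go([.5725,.025,.098])"
```

```text
[[0.012, -0.183], [0.029, -0.182], [0.045, -0.178], [0.062, -0.173], [0.077, -0.167], [0.092, -0.159], [0.106, -0.15], [0.12, -0.139], [0.132, -0.128], [0.143, -0.115], [0.153, -0.102], [0.162, -0.087], [0.169, -0.072], [0.175, -0.056], [0.179, -0.04], [0.182, -0.023], [0.184, -0.006], [0.183, 0.011], [0.182, 0.027], [0.178, 0.044]]
tool shift/0.1: [0.015 0.002 0.016] tcp [0.574  0.0251 0.0997] yaw [-1.7995e+02  1.2000e-01 -1.6747e+02]
```

Gripped on the bar (11 mm). I'll lift along the arc.

Call:
{"name": "step_arm", "arguments": {"plan": [{"dx": 0,"dy": 0.012,"dz": -0.183,"rx": 0,"ry": 0,"rz": 0,"claw": 1},{"dx": 0,"dy": 0.029,"dz": -0.182,"rx": 0,"ry": 0,"rz": 0,"claw": 1},{"dx": 0,"dy": 0.045,"dz": -0.178,"rx": 0,"ry": 0,"rz": 0,"claw": 1},{"dx": 0,"dy": 0.062,"dz": -0.173,"rx": 0,"ry": 0,"rz": 0,"claw": 1},{"dx": 0,"dy": 0.077,"dz": -0.167,"rx": 0,"ry": 0,"rz": 0,"claw": 1},{"dx": 0,"dy": 0.092,"dz": -0.159,"rx": 0,"ry": 0,"rz": 0,"claw": 1},{"dx": 0,"dy": 0.106,"dz": -0.15,"rx": 0,"ry": 0,"rz": 0,"claw": 1},{"dx": 0,"dy": 0.12,"dz": -0.139,"rx": 0,"ry": 0,"rz": 0,"claw": 1},{"dx": 0,"dy": 0.132,"dz": -0.128,"rx": 0,"ry": 0,"rz": 0,"claw": 1},{"dx": 0,"dy": 0.143,"dz": -0.115,"rx": 0,"ry": 0,"rz": 0,"claw": 1}]}}

```text
time_s: 5.1
ee_pos: [0.5568, 0.1032, 0.2595]
eef_rot: [-3.137, 0.006, -2.925]
force: [2.7, -13.3, 14.4]
grip_width: 0.0116
grip_force: 15.0
```

```bash
python3 -c "
from h import *
f=np.radians(53.8);d=np.array([-.216,.976]);h=np.array([.574,.025])+.2*d
go([*(h-d*.2*np.cos(f)),.0955+.2*np.sin(f)]); print(telemetry.get_obs()['force'],telemetry.get_obs()['grip_width'])"
```

```text
tool shift/0.1: [0.001 0.018 0.026] tcp [0.5568 0.1032 0.2595] yaw [-179.71    0.32 -167.57]
[  2.71736811 -13.33723592  14.41123168] 0.011556025329350605
```

Call:
{"name": "step_arm", "arguments": {"plan": [{"dx": 0,"dy": 0.14,"dz": -0.125,"rx": 0,"ry": 0,"rz": 0,"claw": 1},{"dx": 0,"dy": 0.162,"dz": -0.092,"rx": 0,"ry": 0,"rz": 0,"claw": 1},{"dx": 0,"dy": 0.169,"dz": -0.072,"rx": 0,"ry": 0,"rz": 0,"claw": 1},{"dx": 0,"dy": 0.175,"dz": -0.056,"rx": 0,"ry": 0,"rz": 0,"claw": 1},{"dx": 0,"dy": 0.179,"dz": -0.04,"rx": 0,"ry": 0,"rz": 0,"claw": 1},{"dx": 0,"dy": 0.182,"dz": -0.023,"rx": 0,"ry": 0,"rz": 0,"claw": 1},{"dx": 0,"dy": 0.184,"dz": -0.006,"rx": 0,"ry": 0,"rz": 0,"claw": 1},{"dx": 0,"dy": 0.183,"dz": 0.011,"rx": 0,"ry": 0,"rz": 0,"claw": 1},{"dx": 0,"dy": 0.17,"dz": 0.027,"rx": 0,"ry": 0,"rz": 0,"claw": 1},{"dx": 0,"dy": 0.1,"dz": 0.024,"rx": 0,"ry": 0,"rz": 0,"claw": 1}]}}

```text
time_s: 6.1
ee_pos: [0.5194, 0.2673, 0.291]
eef_rot: [3.141, 0.0, -2.922]
force: [0.9, 0.1, 3.3]
grip_width: 0.011
grip_force: 15.0
```

Call:
{"name": "step_arm", "arguments": {"plan": [{"dx": 0,"dy": 0.06,"dz": 0.015,"rx": 0,"ry": 0,"rz": 0,"claw": 1},{"dx": 0,"dy": 0.02,"dz": 0.005,"rx": 0,"ry": 0,"rz": 0,"claw": 1},{"dx": 0,"dy": 0,"dz": 0,"rx": 0,"ry": 0,"rz": 0,"claw": 1}]}}

```text
time_s: 6.4
ee_pos: [0.518, 0.2734, 0.2891]
eef_rot: [3.141, -0.0, -2.923]
force: [-0.5, 1.7, 4.9]
grip_width: 0.0113
grip_force: 15.0
```

```bash
python3 -c "
from h import *
f=np.radians(106.15);d=np.array([-.216,.976]);h=np.array([.574,.025])+.2*d
go([*(h-d*.2*np.cos(f)),.0955+.2*np.sin(f)])
p=viewer.camera('scene');save('s2',p['img'][90:330,180:520])"
```

```text
tool shift/0.1: [-0.009  0.009  0.015] tcp [0.518  0.2734 0.2891] yaw [ 1.7999e+02 -1.0000e-02 -1.6745e+02]
```

View pics/s2.png

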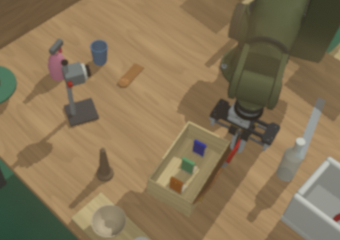

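The lid stands open past upright. The blue tile is at the near, robot-side end (200,147), green in the middle and amber at the far end. Next I release the bar and move above the blue tile.

Call:
{"name": "step_arm", "arguments": {"plan": [{"dx": 0,"dy": 0.02,"dz": 0,"rx": 0,"ry": 0,"rz": 0,"claw": 0.65},{"dx": 0,"dy": 0,"dz": 0,"rx": 0,"ry": 0,"rz": 0,"claw": 0.65},{"dx": 0,"dy": 0,"dz": 0,"rx": 0,"ry": 0,"rz": 0,"claw": 0.65},{"dx": 0,"dy": 0,"dz": -0.2,"rx": 0,"ry": 0,"rz": 0,"claw": 0.65},{"dx": 0,"dy": 0,"dz": -0.4,"rx": 0,"ry": 0,"rz": 0,"claw": 0.65},{"dx": 0,"dy": 0,"dz": -0.4,"rx": 0,"ry": 0,"rz": 0,"claw": 0.5},{"dx": 0.2,"dy": -0.4,"dz": 0,"rx": 0,"ry": 0,"rz": 0,"claw": 0.38},{"dx": 0.2,"dy": -0.4,"dz": 0,"rx": 0,"ry": 0,"rz": 0,"claw": 0.38},{"dx": 0.2,"dy": -0.42,"dz": 0,"rx": 0,"ry": 0,"rz": 0,"claw": 0.38},{"dx": 0.2,"dy": -0.42,"dz": 0,"rx": 0,"ry": 0,"rz": 0,"claw": 0.38}]}}

```text
time_s: 7.45
ee_pos: [0.4744, 0.0963, 0.3889]
eef_rot: [-3.142, -0.0, -2.922]
force: [0.9, -0.6, 0.4]
grip_width: 0.0581
grip_force: 0.0
```

Call:
{"name": "step_arm", "arguments": {"plan": [{"dx": 0,"dy": 0,"dz": 0,"rx": 0,"ry": 0,"rz": 0.091,"claw": 0.38},{"dx": 0,"dy": 0,"dz": 0,"rx": 0,"ry": 0,"rz": 0.091,"claw": 0.38},{"dx": 0,"dy": 0,"dz": 0,"rx": 0,"ry": 0,"rz": 0.091,"claw": 0.38},{"dx": 0,"dy": 0,"dz": 0,"rx": 0,"ry": 0,"rz": 0.091,"claw": 0.38},{"dx": 0,"dy": 0,"dz": 0,"rx": 0,"ry": 0,"rz": 0.091,"claw": 0.38},{"dx": 0,"dy": 0,"dz": 0,"rx": 0,"ry": 0,"rz": 0.091,"claw": 0.38},{"dx": 0,"dy": 0,"dz": 0,"rx": 0,"ry": 0,"rz": 0.091,"claw": 0.38},{"dx": 0,"dy": 0,"dz": 0,"rx": 0,"ry": 0,"rz": 0.091,"claw": 0.38},{"dx": 0,"dy": 0,"dz": 0,"rx": 0,"ry": 0,"rz": 0.091,"claw": 0.38},{"dx": 0,"dy": 0,"dz": 0,"rx": 0,"ry": 0,"rz": 0.091,"claw": 0.38}]}}

```text
time_s: 8.45
ee_pos: [0.4752, 0.0978, 0.3889]
eef_rot: [-3.141, 0.0, 1.925]
force: [0.4, -0.7, -0.0]
grip_width: 0.0584
grip_force: 0.0
```

Call:
{"name": "step_arm", "arguments": {"plan": [{"dx": 0,"dy": 0,"dz": 0.2,"rx": 0,"ry": 0,"rz": 0.09,"claw": 0.38},{"dx": 0,"dy": 0,"dz": 0.4,"rx": 0,"ry": 0,"rz": 0,"claw": 0.38},{"dx": 0,"dy": 0,"dz": 0.3,"rx": 0,"ry": 0,"rz": 0,"claw": 0.38},{"dx": 0,"dy": 0,"dz": 0,"rx": 0,"ry": 0,"rz": 0,"claw": 0.38}]}}

```text
time_s: 8.85
ee_pos: [0.474, 0.0977, 0.2957]
eef_rot: [-3.135, -0.001, 1.79]
force: [0.0, 0.4, 1.0]
grip_width: 0.0583
grip_force: 0.0
```

```bash
cat > tile.py <<'E'
from h import *
T=toolT(); p=viewer.camera("wrist"); W=cloud(p,T); i=p["img"].astype(int)
save('w3',p["img"]); np.savez('w3.npz',W=W,img=p["img"])
for t in ["blue_tile_center","green_tile_center","amber_tile_center"]:
    for d in viewer.recognise(t,p)[:1]:
        l,tp,r,b=[int(x) for x in d["rect"]]; w=W[tp:b+1,l:r+1]; m=(w[...,2]>.074)&(w[...,2]<.09)
        print(t,round(d["score"],2),[l,tp,r,b],m.sum(),w[m].mean(0).round(4) if m.any() else 0, cv2.minAreaRect(w[m][:,:2].astype(np.float32)*1000) if m.sum()>4 else '')
go([.47,.125,.06])
E
python3 tile.py
```

```text
blue_tile_center 0.81 [294, 137, 323, 184] 391 [0.465  0.1186 0.0807] ((465.1441955566406, 118.21794891357422), (11.116336822509766, 44.921302795410156), 10.33428955078125)
green_tile_center 0.96 [353, 137, 397, 183] 427 [0.5447 0.1365 0.0805] ((545.2208862304688, 136.1778106689453), (11.644421577453613, 44.9496955871582), 11.182134628295898)
amber_tile_center 0.7 [414, 133, 473, 179] 479 [0.6252 0.1585 0.0802] ((626.0135498046875, 158.2466583251953), (12.586974143981934, 45.428794860839844), 9.800508499145508)
tool shift/0.1: [ 0.277 -0.004  2.41 ] tcp [0.4758 0.098  0.301 ] yaw [1.7985e+02 2.0000e-02 1.0255e+02]
```

View pics/w3.png

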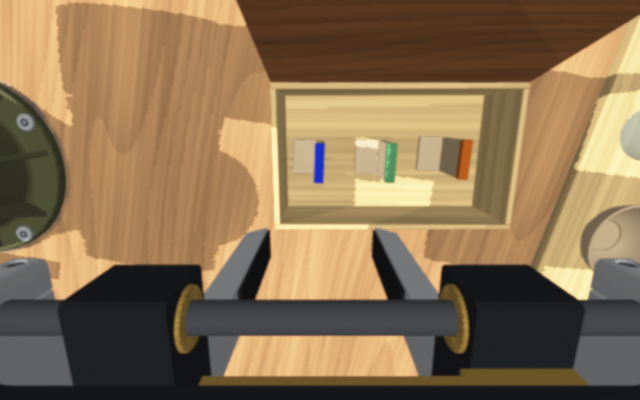

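The three tiles stand with their buff backs and feet towards the robot. The blue top edge is at (319,163), and its front faces roughly +x. The measured top is 45 × 11 mm at z 0.081, which fits. I'll pinch it front to back near the top.

Call:
{"name": "step_arm", "arguments": {"plan": [{"dx": 0.225,"dy": -0.06,"dz": 0,"rx": 0,"ry": 0,"rz": 0.019,"claw": 0.64},{"dx": 0,"dy": 0,"dz": 0.3,"rx": 0,"ry": 0,"rz": 0,"claw": 0.64},{"dx": 0,"dy": 0,"dz": 0.4,"rx": 0,"ry": 0,"rz": 0,"claw": 0.64},{"dx": 0,"dy": 0,"dz": 0.4,"rx": 0,"ry": 0,"rz": 0,"claw": 0.64},{"dx": 0,"dy": 0,"dz": 0.2,"rx": 0,"ry": 0,"rz": 0,"claw": 0.64},{"dx": 0,"dy": 0,"dz": 0,"rx": 0,"ry": 0,"rz": 0,"claw": 0.64}]}}

```text
time_s: 9.65
ee_pos: [0.4641, 0.1186, 0.168]
eef_rot: [-3.139, -0.0, 1.76]
force: [-0.1, 0.4, 0.3]
grip_width: 0.0341
grip_force: 0.0
```

```bash
sed -i "s/'w3'/'w4'/;s/w3.npz/w4.npz/" tile.py; python3 tile.py; python3 -c "
from h import *
go([.465,.1185,.063])"
```

```text
blue_tile_center 0.66 [289, 167, 330, 240] 809 [0.4652 0.1191 0.0807] ((465.4826965332031, 118.20858001708984), (10.397903442382812, 45.81026077270508), 10.79512882232666)
green_tile_center 0.91 [371, 167, 436, 235] 936 [0.5442 0.1372 0.0803] ((545.319580078125, 136.53855895996094), (11.880261421203613, 44.96894073486328), 11.620266914367676)
amber_tile_center 0.61 [453, 162, 551, 228] 1118 [0.6248 0.1589 0.0799] ((626.1835327148438, 158.45474243164062), (12.238940238952637, 45.60523986816406), 10.772820472717285)
tool shift/0.1: [0.053 0.053 1.111] tcp [0.4655 0.1188 0.1711] yaw [179.82   0.   100.84]
tool shift/0.1: [-0.002 -0.008  1.081] tcp [0.4655 0.1188 0.1711] yaw [179.82   0.   100.84]
```

View pics/w4.png

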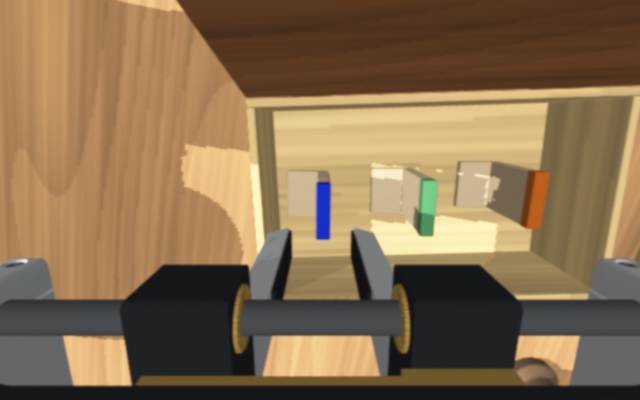

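The blue tile top at (323,210) is centred between the open jaws, and the lid is clear at the top of the frame. I'll descend and grip.

Call:
{"name": "step_arm", "arguments": {"plan": [{"dx": 0,"dy": 0,"dz": 0.3,"rx": 0,"ry": 0,"rz": 0,"claw": 0.64},{"dx": 0,"dy": 0,"dz": 0.3,"rx": 0,"ry": 0,"rz": 0,"claw": 0.64},{"dx": 0,"dy": 0,"dz": 0.3,"rx": 0,"ry": 0,"rz": 0,"claw": 0.64},{"dx": 0,"dy": 0,"dz": 0.17,"rx": 0,"ry": 0,"rz": 0,"claw": 0.64},{"dx": 0,"dy": 0,"dz": 0,"rx": 0,"ry": 0,"rz": 0,"claw": 0.64},{"dx": 0,"dy": 0,"dz": 0,"rx": 0,"ry": 0,"rz": 0,"claw": 1},{"dx": 0,"dy": 0,"dz": 0,"rx": 0,"ry": 0,"rz": 0,"claw": 1},{"dx": 0,"dy": 0,"dz": 0,"rx": 0,"ry": 0,"rz": 0,"claw": 1},{"dx": 0,"dy": 0,"dz": 0,"rx": 0,"ry": 0,"rz": 0,"claw": 1},{"dx": 0,"dy": 0,"dz": 0,"rx": 0,"ry": 0,"rz": 0,"claw": 1}], "grip_force": 25}}

```text
time_s: 10.85
ee_pos: [0.4651, 0.1188, 0.063]
eef_rot: [3.14, 0.0, 1.76]
force: [0.3, 0.3, 7.8]
grip_width: 0.01
grip_force: 25.0
```

Call:
{"name": "step_arm", "arguments": {"plan": [{"dx": 0,"dy": 0,"dz": -0.1,"rx": 0,"ry": 0,"rz": 0,"claw": 1},{"dx": 0,"dy": 0,"dz": -0.3,"rx": 0,"ry": 0,"rz": 0,"claw": 1},{"dx": 0,"dy": 0,"dz": -0.4,"rx": 0,"ry": 0,"rz": 0,"claw": 1},{"dx": 0,"dy": 0,"dz": -0.4,"rx": 0,"ry": 0,"rz": 0,"claw": 1},{"dx": 0,"dy": 0,"dz": -0.3,"rx": 0,"ry": 0,"rz": 0,"claw": 1},{"dx": 0,"dy": 0,"dz": -0.1,"rx": 0,"ry": 0,"rz": 0,"claw": 1}]}}

```text
time_s: 11.45
ee_pos: [0.4652, 0.1188, 0.2255]
eef_rot: [3.137, 0.0, 1.76]
force: [-0.7, 1.1, -0.9]
grip_width: 0.0095
grip_force: 25.0
```

Run:
```python
from h import *
go([.468,-.229,.23])
# lens: points of head in head frame from both views
a=np.radians(155.5); u=np.array([np.cos(a),np.sin(a)]); v=np.array([-u[1],u[0]])
c=np.array([.628,-.305])
for nm,(l,t,r,b) in {'top':(358,148,412,205),'scene':(234,142,283,220)}.items():
    d=np.load(nm+'.npz');W=d['W'][t:b,l:r].reshape(-1,3);im=d['img'][t:b,l:r].reshape(-1,3).astype(int)
    m=(W[:,2]>.15)&(W[:,2]<.32)&(abs(W[:,0]-.63)<.08)&(abs(W[:,1]+.305)<.08); W=W[m];im=im[m]
    q=(W[:,:2]-c); f=q@u; s=q@v
    mn=im.min(1); mx=im.max(1)
    wh=mn>165; dk=(mx<75)&(f>.02); gr=(mn>80)&(mx-mn<40)&~wh
    for k,mm in (('white',wh),('darkfront',dk),('grey',gr)):
        if mm.sum()>2: print(nm,k,mm.sum(),'fwd',np.percentile(f[mm],[3,50,97]).round(4),'side',np.percentile(s[mm],[3,50,97]).round(4),'z',np.percentile(W[mm,2],[3,50,97]).round(4))
```

```text
tool shift/0.1: [-3.421 -0.626 -0.047] tcp [0.4652 0.1188 0.2255] yaw [1.7973e+02 1.0000e-02 1.0084e+02]
top white 16 fwd [0.0216 0.0247 0.0267] side [-0.0005  0.0112  0.0258] z [0.2367 0.2452 0.2497]
top darkfront 91 fwd [0.029  0.0402 0.0463] side [-0.015   0.003   0.0234] z [0.2075 0.2324 0.2396]
top grey 355 fwd [-0.0371 -0.0045  0.0286] side [-0.0199  0.006   0.0333] z [0.2343 0.2416 0.247 ]
scene white 3 fwd [0.0257 0.0268 0.0269] side [-0.0054  0.0003  0.0042] z [0.2432 0.247  0.2473]
scene darkfront 19 fwd [0.0364 0.0391 0.0426] side [-0.0165 -0.0071  0.0075] z [0.2156 0.2303 0.2418]
scene grey 455 fwd [-0.0431 -0.0055  0.0301] side [-0.0237 -0.0066  0.0314] z [0.1957 0.2399 0.2634]
```

Call:
{"name": "step_arm", "arguments": {"plan": [{"dx": -0.2,"dy": -0.06,"dz": -0.1,"rx": 0,"ry": 0,"rz": 0,"claw": 1},{"dx": -0.4,"dy": -0.12,"dz": -0.15,"rx": 0,"ry": 0,"rz": 0,"claw": 1},{"dx": -0.4,"dy": -0.12,"dz": -0.15,"rx": 0,"ry": 0,"rz": 0,"claw": 1},{"dx": -0.4,"dy": -0.12,"dz": -0.15,"rx": 0,"ry": 0,"rz": 0,"claw": 1},{"dx": -0.45,"dy": -0.13,"dz": -0.15,"rx": 0,"ry": 0,"rz": 0,"claw": 1},{"dx": -0.45,"dy": -0.13,"dz": -0.15,"rx": 0,"ry": 0,"rz": 0,"claw": 1},{"dx": -0.45,"dy": -0.13,"dz": -0.15,"rx": 0,"ry": 0,"rz": 0,"claw": 1},{"dx": -0.45,"dy": -0.13,"dz": -0.15,"rx": 0,"ry": 0,"rz": 0,"claw": 1},{"dx": -0.4,"dy": -0.13,"dz": -0.1,"rx": 0,"ry": 0,"rz": 0,"claw": 1},{"dx": -0.26,"dy": -0.1,"dz": -0.1,"rx": 0,"ry": 0,"rz": 0,"claw": 1}]}}

```text
time_s: 12.45
ee_pos: [0.4212, -0.2849, 0.3563]
eef_rot: [-3.14, -0.001, 1.758]
force: [0.6, -0.0, -1.7]
grip_width: 0.0098
grip_force: 25.0
```

Call:
{"name": "step_arm", "arguments": {"plan": [{"dx": 0,"dy": 0,"dz": 0,"rx": 0,"ry": 0,"rz": 0.0786,"claw": 1},{"dx": 0,"dy": 0,"dz": 0,"rx": 0,"ry": 0,"rz": 0.0786,"claw": 1},{"dx": 0,"dy": 0,"dz": 0,"rx": 0,"ry": 0,"rz": 0.0786,"claw": 1},{"dx": 0,"dy": 0,"dz": 0,"rx": 0,"ry": 0,"rz": 0.0786,"claw": 1},{"dx": 0,"dy": 0,"dz": 0,"rx": 0,"ry": 0,"rz": 0.0786,"claw": 1},{"dx": 0,"dy": 0,"dz": 0,"rx": 0,"ry": 0,"rz": 0,"claw": 1},{"dx": 0,"dy": 0,"dz": 0,"rx": 0,"ry": 0,"rz": 0,"claw": 1}]}}

```text
time_s: 13.15
ee_pos: [0.4221, -0.2824, 0.3565]
eef_rot: [-3.141, -0.0, 1.146]
force: [0.0, 1.1, -1.7]
grip_width: 0.0097
grip_force: 25.0
```

Run:
```python
from h import *
go([.423,-.282,.36])
T=toolT(); p=viewer.camera("wrist"); W=cloud(p,T); save('w5',p['img']); np.savez('w5.npz',W=W,img=p['img'])
for t in ['lens','camera_stand']: print([(d['score'],d['rect']) for d in viewer.recognise(t,p)[:1]])
```

```text
tool shift/0.1: [ 0.007  0.007 -0.035] tcp [ 0.4221 -0.2824  0.3565] yaw [-1.7994e+02 -1.0000e-02  6.5680e+01]
[(0.63, [477.0, 75.0, 618.3, 173.3])]
[(0.94, [414.3, 77.2, 638.1, 172.9])]
```

View pics/w5.png

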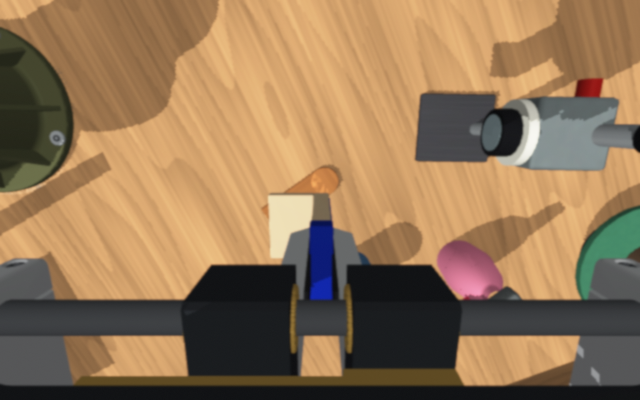

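This frame shows the lens glass at (491,132), the white ring at (525,132), and the held tile at (320,260). I'll measure the glass and the head axis.

Run:
```python
from h import *
d=np.load('w5.npz');W=d['W'];im=d['img'].astype(int)
w=W[70:180,470:640];i=im[70:180,470:640]
mn=i.min(-1);mx=i.max(-1);z=w[...,2]
ok=(z>.15)&(z<.32)
wh=(mn>170)&ok; dark=(mx<70)&ok
gr=(mn>75)&(mx-mn<35)&ok&(mn<160)&(abs(z-.243)<.006)
P=w[gr];print('headtop',len(P),P[:,2].mean(),cv2.minAreaRect(P[:,:2].astype(np.float32)*1000))
a=np.radians(155.5);u=np.array([np.cos(a),np.sin(a)]);v=np.array([-u[1],u[0]]);c=np.array([.628,-.305])
def st(k,P):
    f=(P[:,:2]-c)@u;s=(P[:,:2]-c)@v
    print(k,len(P),'f',np.percentile(f,[2,50,98]).round(4),'s',np.percentile(s,[2,50,98]).round(4),'z',np.percentile(P[:,2],[2,50,98]).round(4))
st('white',w[wh]); st('dark',w[dark])
# glass: left dark part
g=W[112:152,482:500]; gi=im[112:152,482:500]; m=(g[...,2]>.15)&(g[...,2]<.3); st('glass',g[m])
P=g[m]; f=(P[:,:2]-c)@u; print(np.histogram(f,8))
# plane fit of front face
F=w.reshape(-1,3)[(dark&True).ravel()]; f=(F[:,:2]-c)@u; F=F[(f>np.percentile(f,60))&(f>.03)]
cc=F.mean(0);n=np.linalg.svd(F-cc)[2][2];print('plane n',n,cc,np.degrees(np.arctan2(n[1],n[0])))
for y in (112,120,126,132,138,144,152): print(y,[tuple(x) for x in np.c_[(W[y,480:530:5,:2]-c)@u,W[y,480:530:5,2]].round(3)])
b=(W[...,2]>.004)&(W[...,2]<.02)&(im.max(-1)<85);b[:, :405]=0;b[:,505:]=0;b[:80]=0;b[175:]=0
print('base',cv2.minAreaRect(W[b][:,:2].astype(np.float32)*1000))
```

```text
headtop 5224 0.24153328103861635 ((631.5870361328125, -313.2137756347656), (58.549381256103516, 74.06987762451172), 65.76097106933594)
white 862 f [0.0182 0.0268 0.03  ] s [-0.0138  0.0117  0.032 ] z [0.2128 0.2414 0.2461]
dark 1346 f [-0.0243  0.0383  0.0457] s [-0.0197  0.0046  0.0241] z [0.201  0.2343 0.2861]
glass 679 f [0.0446 0.0458 0.0466] s [-0.0113  0.0056  0.0215] z [0.2011 0.2183 0.2324]
(array([  2,   4,  26,  84, 173, 268, 101,  21]), array([0.04345751, 0.04390158, 0.04434566, 0.04478973, 0.04523381,
       0.04567788, 0.04612196, 0.04656603, 0.04701011]))
plane n [-0.9062045   0.41924252  0.05503738] [ 0.58582305 -0.29105574  0.22564054] 155.17305570545366
112 [(np.float64(-0.038), np.float64(0.012)), (np.float64(-0.046), np.float64(0.012)), (np.float64(0.045), np.float64(0.211)), (np.float64(0.045), np.float64(0.219)), (np.float64(0.045), np.float64(0.227)), (np.float64(0.041), np.float64(0.229)), (np.float64(0.037), np.float64(0.229)), (np.float64(0.032), np.float64(0.227)), (np.float64(0.029), np.float64(0.229)), (np.float64(0.029), np.float64(0.236))]
120 [(np.float
[... 1813 characters left out ...]
64(0.04), np.float64(0.233)), (np.float64(0.037), np.float64(0.236)), (np.float64(0.033), np.float64(0.236)), (np.float64(0.029), np.float64(0.236)), (np.float64(0.03), np.float64(0.244))]
152 [(np.float64(-0.046), np.float64(0.011)), (np.float64(0.046), np.float64(0.212)), (np.float64(0.045), np.float64(0.219)), (np.float64(0.045), np.float64(0.229)), (np.float64(0.041), np.float64(0.229)), (np.float64(0.037), np.float64(0.23)), (np.float64(0.033), np.float64(0.23)), (np.float64(0.029), np.float64(0.231)), (np.float64(0.029), np.float64(0.238)), (np.float64(0.027), np.float64(0.242))]
base ((628.5742797851562, -311.39251708984375), (96.23773193359375, 108.18053436279297), 64.74530029296875)
```

Run:
```python
from h import *
d=np.load('w5.npz');W=d['W'];im=d['img'].astype(int)
T=toolT()
L=(W-T[:3,3])@T[:3,:3]
b=(im[...,2]>90)&(im[...,0]<60)&(im[...,1]<70); b[:, :290]=0;b[:,350:]=0;b[:200]=0
P=L[b];print('blue top (tool)',len(P),np.percentile(P,[2,50,98],axis=0).round(4))
r=slice(195,250); c=slice(266,312); m=(im[r,c].min(-1)>150); Q=L[r,c][m]; print('foot',len(Q),np.percentile(Q,[2,50,98],axis=0).round(4))
# foot top plane -> tilt
cc=np.median(Q,0);Q=Q[abs(Q[:,2]-cc[2])<.004]; n=np.linalg.svd(Q-Q.mean(0))[2][2];print('foot normal in tool',n.round(3), cv2.minAreaRect(Q[:,:2].astype(np.float32)*1000))
go([.4662,-.2362,.2365])
```

```text
blue top (tool) 1596 [[-0.014  -0.005  -0.0203]
 [ 0.0052  0.0001 -0.0175]
 [ 0.0219  0.005  -0.0162]]
foot 1804 [[-0.0151 -0.0343  0.0483]
 [ 0.0071 -0.0234  0.0498]
 [ 0.0207 -0.0071  0.051 ]]
foot normal in tool [0.002 0.003 1.   ] ((2.205699920654297, -20.72420883178711), (37.54912567138672, 28.462352752685547), 0.26591160893440247)
tool shift/0.1: [0.603 0.211 1.203] tcp [ 0.4221 -0.2825  0.3568] yaw [-1.7998e+02 -1.0000e-02  6.5600e+01]
```

Call:
{"name": "step_arm", "arguments": {"plan": [{"dx": 0.2,"dy": 0.07,"dz": 0,"rx": 0,"ry": 0,"rz": 0.003,"claw": 1},{"dx": 0.2,"dy": 0.07,"dz": 0.1,"rx": 0,"ry": 0,"rz": 0,"claw": 1},{"dx": 0.2,"dy": 0.07,"dz": 0.2,"rx": 0,"ry": 0,"rz": 0,"claw": 1},{"dx": 0,"dy": 0,"dz": 0.25,"rx": 0,"ry": 0,"rz": 0,"claw": 1},{"dx": 0,"dy": 0,"dz": 0.25,"rx": 0,"ry": 0,"rz": 0,"claw": 1},{"dx": 0,"dy": 0,"dz": 0.2,"rx": 0,"ry": 0,"rz": 0,"claw": 1},{"dx": 0,"dy": 0,"dz": 0.15,"rx": 0,"ry": 0,"rz": 0,"claw": 1},{"dx": 0,"dy": 0,"dz": 0.05,"rx": 0,"ry": 0,"rz": 0,"claw": 1},{"dx": 0,"dy": 0,"dz": 0,"rx": 0,"ry": 0,"rz": 0,"claw": 1},{"dx": 0,"dy": 0,"dz": 0,"rx": 0,"ry": 0,"rz": 0,"claw": 1}]}}

```text
time_s: 14.3
ee_pos: [0.4666, -0.2369, 0.2379]
eef_rot: [3.14, 0.0, 1.138]
force: [0.1, -0.9, -0.9]
grip_width: 0.0096
grip_force: 25.0
```

Run:
```python
from h import *
go([.4662,-.2362,.237])
T=toolT(); p=viewer.camera("wrist"); W=cloud(p,T); im=p['img'].astype(int)
L=(W-T[:3,3])@T[:3,:3]
b=(im[...,2]>90)&(im[...,0]<60)&(im[...,1]<70); b[:, :290]=0;b[:,350:]=0;b[:200]=0
print('top',np.percentile(L[b],[2,50,98],axis=0).round(4))
# lens face in the tool frame: nearest thing at y 0.1-0.16
g=(L[...,1]>.1)&(L[...,1]<.145)&(abs(L[...,0])<.06)&(L[...,2]>-.06)&(L[...,2]<.08)&(im.max(-1)<90)
if g.sum()>20: print('lens (tool)',g.sum(),np.percentile(L[g],[2,50,98],axis=0).round(4))
q=viewer.camera('scene'); t=viewer.camera('top')
a=cv2.resize(np.ascontiguousarray(q['img'][100:320,200:480]),(560,440)); save('f',a)
o=telemetry.get_obs();print(o['time_s'],o['grip_width'],o['force'],abs(o['joint_vel']).max())
```

```text
tool shift/0.1: [ 0.005 -0.006  0.009] tcp [ 0.4666 -0.2369  0.2379] yaw [1.7993e+02 1.0000e-02 6.5220e+01]
top [[-2.074e-01 -4.900e-03 -1.980e-02]
 [ 4.700e-03  2.000e-04 -1.780e-02]
 [ 2.180e-02  6.700e-03  1.623e-01]]
lens (tool) 2963 [[-0.0173  0.1291  0.0002]
 [ 0.006   0.1337  0.0055]
 [ 0.0204  0.1445  0.0372]]
14.45 0.009869474333118926 [ 0.05255916  1.21636458 -0.06662039] 0.003580725569199569
```

View pics/f.png

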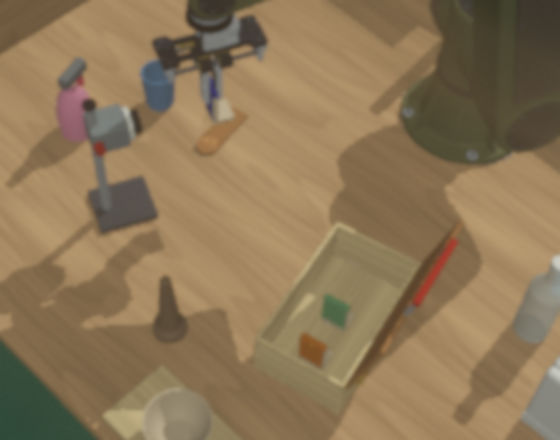

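The picture shows the blue front at (212,95) facing the lens at (138,120). The lid is resting open and the other tiles have not moved. The numbers agree within 1–2 mm, so I'm handing in.

```bash
python3 -c "
from station import hand_in; print(hand_in())"
```

```text
the job is handed in; nothing more can be done
None
```

I've handed the job in with the lid open on its stop and the blue tile held upright, its front squarely facing the lens, 13 cm away and centred to within about 2 mm by my own measurements; the hand-in returned no verdict.

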